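Set the watch holder to its index mark

ROBOT

A 6-joint arm with a two-finger parallel gripper is mounted at the origin on the work surface. World frame = base frame: x ahead of the robot, y to its left, z up, the work surface at z = 0. Lengths are in m, angles in rad, forces in N, time in s.
With the tool pointing down it reaches from about 0.375 to 0.9 m from the base axis. Payload 3.1 kg.
Tool frame: the origin (TCP) lies midway between the tips of the shut fingers; the grasp point (between the pads) lies 19 mm behind it; x points along the fingers, z is the direction in which the jaws open and shut, and the axes are right-handed (so a half turn about x gives the same grasp; the last joint's range is limited). The gripper opens to 85 mm and grips with 20 to 120 N. Pads are 22 mm wide; open, the fingers measure 114 mm over their backs; the gripper's body (76 mm by 85 mm) begins 54 mm behind the grasp point. The pads swing forward as they close: fully open they stand 13 mm farther back than shut.
Start: joints at [-1.49, 0.527, 1.433, -0, 1.181, -0.178], TCP at [0.161, -0.604, 0.231] pointing down, gripper open.
Joint ranges: [-3.08, 3.08], [-0.75, 2.2], [0.22, 2.44], [-1.43, 4.57], [0, 2.65], [-2.85, 2.85]. Speed limits (rad/s): [2.79, 2.79, 3.14, 3.14, 3.14, 3.14].

INTERFACE

Orientations are given as a unit quaternion [x, y, z, w].
In Python, from station import status, snapshot, camera_params, ticket gives the robot as it stands.
- The arm moves only by the tool arm_command, never from a script. Its argument "series" is a list that holds one entry, the list of rows, each a list of 4 numbers: the shift along the tool's x, y, z in mm, then the turn about the tool's x in rad. A call has 1 to 10 rows; each row shifts and turns the commanded pose from where the row before left it, along the tool's axes as they then stand; what a row does not reach is not made up. A row lasts 1/10 s, in which the tool goes at most 50 mm and 8.59 degrees, less where a joint would pass 70% of its speed; a pose out of reach is approached as far as the arm can. A call is refused whole if a number of a shift passes 50 or a number of a turn 0.15, either way. A call with a gripper value outside its range is refused whole. "jaw" is the opening in per cent of the stroke, from 0 (shut) to 100 (fully open), set as the call begins (left out, the last holds). The fingers move at their own pace and stop on an object; "force" is the grip in N (left out, the last holds). Time passes only in rows, so rows that do not move let the fingers close. It gives the time, the measured TCP pose, the force and the opening at its end, in the units of the state.
- status.sense(): the state, without advancing time (a new reading comes with each control period).
- snapshot(name): name is "scene" or "top" or "wrist"; returns the picture (400x640x3 uint8, red, green, blue); there is no depth.
- camera_params(name): a dict with "fovy" (degrees; the focal length in pixels is half the picture's height over the tangent of half this angle, whatever the lens; pixels are square), "cx", "cy" (the principal point, pixels), "extrinsics" (4x4, takes a point from camera to world coordinates); the wrist camera has in their place "mount" (4x4, takes a point from camera to tool coordinates, whose origin is the TCP and whose axes are the tool frame's). Camera axes: x right, y down, z forward; pixel columns grow to the right and rows downward; lengths in m; the calibration is good to about 2 mm. A picture is of the moment at which its call begins: read the wrist's pose just before it. camera_params takes no time and is no camera call.
- ticket.sign_off(): hands the job in, once; it reports no verdict.
The state is a dict: "t": time; "q": joint angles; "qd": joint speeds; "tau": joint torques, N m; "tcp_pos": TCP position; "tool_rot": TCP orientation; "force": force on the tool from outside, world axes, zero at the start; "ft_torque": the same for the moment, N m; "finger_gap": opening from 0.0 (shut) to 1.0 (fully open).
Only numpy, scipy, OpenCV 4.12 (cv2) and the standard library are available. Lean on these libraries where they do the work, as an engineer would, in place of code of your own. Each camera call takes 0.05 s, during which the arm holds its last target. There are 200 camera calls.

TASK

Two rotary casing holders stand on the watchmaker's bench. Turn the one that has a watch clamped in it until its pointer nose lines up with the raised index block on its own base plate, then let go and leave it standing there. Leave the empty holder as it is.

Things in the scene. Friction and masses are not known exactly. Their poses are not given: they have to be found in the camera images.
- watch_holder_grip (a point): Pinch point of the holder with the watch: on its vertical turning axis, 48 mm above the bench. It turns with a black block 76 mm long (x), 40 mm wide (y), flat sides from 20 to 56 mm up, on an 84 mm disc; end jaws and the 38 mm round watch between them reach 66 mm. x points along the block to the pointer nose, z up.
- watch_holder_mark (a point): Raised index block on that holder's fixed base plate (dark disc, 170 mm across, 12 mm thick): aluminium, 14 by 14 mm, top 22 mm above the bench. The point is the middle of its top edge facing the axis, 69 mm from the axis. x points straight out from the axis.
- watch_holder (a joint): Angle of the nose from the index block, rad: 0 when it points at it, growing anticlockwise from above, free from -2.6 to 2.6. The nose is a 14 mm wide aluminium tongue, 20 to 26 mm up, tip 66 mm from the axis; the block's other end is blunt with a small brass screw. Stiff by friction (0.06 N m): it stays where it is left.
- empty_holder_nose (a point): Tip of the pointer nose of the other holder, of the same make and size but with no watch between its jaws; 66 mm from its turning axis, 26 mm above the bench. It must stay as it is.
Mind the look-alikes: they are no part of the job. What is shaped like the part that bears watch_holder_grip but orange is not meant.

How it is judged:
At the end, for the whole second after the job is handed in: The nose of the holder with the watch points at its index block within 10 degrees (0.175 rad) either way, and the holder is at rest (value of joint watch_holder between -0.175 and 0.175 rad and velocity of joint watch_holder between -0.05 and 0.05 rad/s); the robot touches nothing.
It fails at once if the empty holder is turned (its nose moves more than 12 mm) (distance of empty_holder_nose from where it was at the start of the episode above 0.012 m).
It also fails if it takes over 29 s, if anything falls off the work surface, if the arm or the gripper's body presses on something with over 40 N, if the wrist force passes 120 N, or if a joint passes its speed limit or range.

## Working session

There is one attempt and no reset: what is moved stays moved. The work goes in short steps, Python scripts to look and compute and a tool call to move; the robot and the scene stay as the last step left them, time stands still between calls to the robot, and variables do not carry over. Pictures are saved under pics/ and viewed, about 8 in all and at most 12, crops included, and the job is handed in when it is done.

Besides the shell and the picture viewer there is one more tool, called in YAML: its name, and indented under it one key for each argument. arm_command: Moves the arm, as the interface text tells. Its arguments: {"type":"object","properties":{"series":{"type":"array"},"jaw":{"type":"number"},"force":{"type":"number"}},"required":["series"]}

```bash
mkdir -p pics
python3 - <<'E'
from station import status, snapshot, camera_params
import cv2
s=status.sense();print(s['t'],s['tcp_pos'],s['tool_rot'],s['finger_gap'])
for n in("top","scene"):
    print(n,camera_params(n)); cv2.imwrite(f'pics/{n}0.png',snapshot(n)[:,:,::-1])
print(camera_params("wrist"))
E
```

```text
0.0 [ 0.16050755 -0.60330142  0.23033245] [ 0.43157202  0.56108593 -0.43046064  0.5600284 ] 0.9976963379301368
top {'fovy': 44.005142044341774, 'cx': 318.5837852522873, 'cy': 199.61480197449683, 'extrinsics': array([[ 0.02114966, -0.99538554,  0.09359659,  0.28609415],
       [-0.9996701 , -0.02241917, -0.01253288,  0.03337557],
       [ 0.01457341, -0.09330065, -0.99553132,  1.39402663],
       [ 0.        ,  0.        ,  0.        ,  1.        ]])}
scene {'fovy': 51.94478966325825, 'cx': 314.7525728359777, 'cy': 203.3919265726489, 'extrinsics': array([[-0.35535916,  0.51225146, -0.78186848,  1.21467323],
       [ 0.93467947,  0.20341713, -0.29154032,  0.3245578 ],
       [ 0.00970348, -0.83439794, -0.55107706,  0.63671307],
       [ 0.        ,  0.        ,  0.        ,  1.        ]])}
{'fovy': 70.6759748546178, 'cx': 319.9528473217726, 'cy': 198.07386122462782, 'mount': array([[ 2.45906344e-04, -2.61873244e-01,  9.65102245e-01,
        -1.42811713e-01],
       [ 6.74618266e-04, -9.65102011e-01, -2.61873352e-01,
         6.58586981e-02],
       [ 9.99999742e-01,  7.15471922e-04, -6.06602341e-05,
        -4.29707813e-04],
       [ 0.00000000e+00,  0.00000000e+00,  0.00000000e+00,
         1.00000000e+00]])}
```

View pics/top0.png

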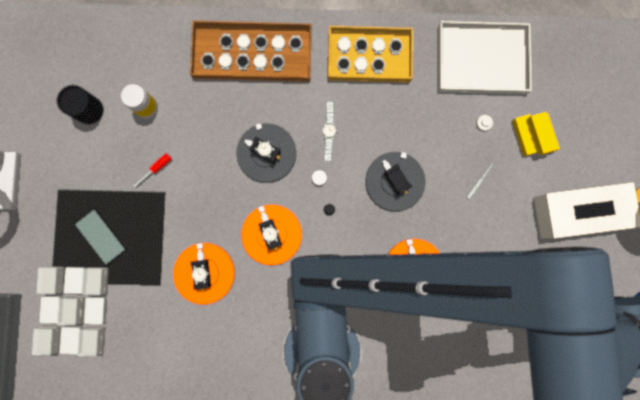

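View pics/scene0.png

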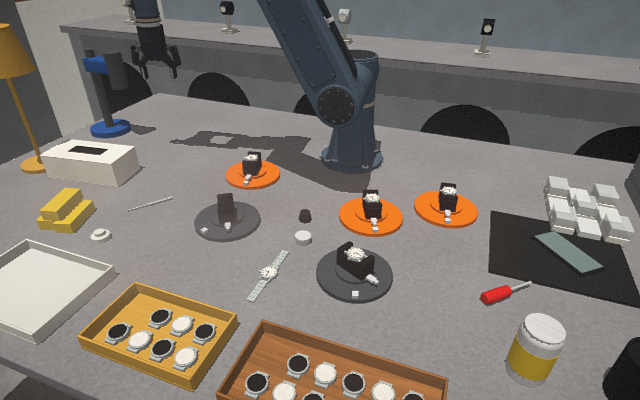

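The top view shows two dark holders. The one at (266,152) has a white watch; the one at (395,181) is empty. The orange-based ones at (271,234), (204,273) and (413,250) are look-alikes. The target is (266,152), and I'll confirm it in an enlarged crop.

Run:
```python
import cv2,numpy as np
a=cv2.imread('pics/top0.png')[112:192,226:306];b=cv2.imread('pics/scene0.png')[235:305,310:400]
a=cv2.resize(a,(480,480),interpolation=2);b=cv2.resize(b,None,fx=3.5,fy=3.5,interpolation=2)
o=np.zeros((480,800,3),'u1');o[:,:480]=a;o[:b.shape[0],482:482+b.shape[1]]=b[:,:318];cv2.imwrite('pics/crop1.png',o)
```

```text
(no output)
```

View pics/crop1.png

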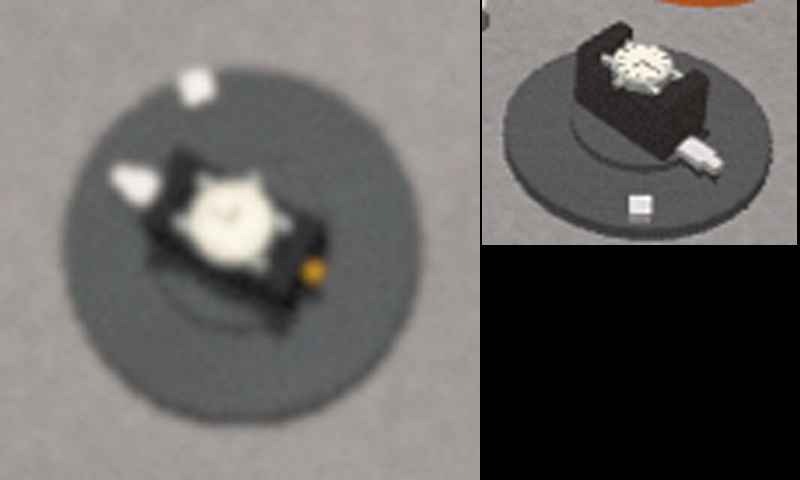

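```bash
cat > h.py <<'E'
import numpy as np
from station import camera_params,status
from scipy.spatial.transform import Rotation as R
def back(name,u,v,z,s=None):
    c=camera_params(name);f=200/np.tan(np.radians(c['fovy']/2))
    if name=='wrist':
        T=np.eye(4);T[:3,:3]=R.from_quat(s['tool_rot']).as_matrix();T[:3,3]=s['tcp_pos'];E=T@c['mount']
    else:E=c['extrinsics']
    d=E[:3,:3]@[(u-c['cx'])/f,(v-c['cy'])/f,1];o=E[:3,3]
    return o+d*(z-o[2])/d[2]
E
python3 - <<'E'
from h import *
p=lambda u,v,z:back('top',226+(u-3)/6+.0,112+(v-3)/6,z)
ax=p(243,246,.012);m=p(197,86,.022);n=p(135,185,.026);w=p(232,222,.066);sc=p(314,271,.04)
for k in(ax,m,n,w,sc):
    d=k-ax;print(k.round(4),np.hypot(*d[:2]).round(4),np.degrees(np.arctan2(d[1],d[0])).round(1))
M=R.from_quat(status.sense()['tool_rot']).as_matrix();print(M.round(3))
print(M.T@(ax-status.sense()['tcp_pos'])*1000)
E
```

```text
[0.5464 0.1674 0.012 ] 0.0 0.0
[0.6201 0.1903 0.022 ] 0.0772 17.3
[0.5714 0.2172 0.026 ] 0.0558 63.4
[0.5471 0.1674 0.066 ] 0.0007 6.3
[0.5302 0.1316 0.04  ] 0.0392 -114.3
[[-0.     0.966  0.257]
 [ 0.002  0.257 -0.966]
 [-1.     0.    -0.002]]
[ 219.90804734  570.78827829 -645.30495803]
```

Confirmed: it has a dark base, a watch, and its nose is at crop (115,180), with the index block at crop (197,86). The axis is at about (0.547, 0.167), the index at 17° and the nose at about 64°, so it needs about -47°. The radii check out. I'm moving above it now.

arm_command:
  series:
    - [[0,30,-34,0],[0,30,-34,0],[0,30,-34,0],[0,30,-34,0],[0,30,-34,0],[0,30,-34,0],[0,30,-34,0],[0,30,-34,0],[0,30,-34,0],[0,30,-34,0]]
  jaw: 100
  force: 60

```text
t: 1.1
tcp_pos: [0.3635, -0.1965, 0.2313]
tool_rot: [0.431, 0.56, -0.431, 0.56]
force: [1.9, 0.1, -0.1]
finger_gap: 0.998
```

arm_command:
  series:
    - [[0,30,-34,0],[0,30,-34,0],[0,30,-34,0],[0,30,-34,0],[0,30,-34,0],[0,30,-34,0],[0,30,-34,0],[0,30,-34,0],[0,30,-34,0],[0,0,0,0]]

```text
t: 2.1
tcp_pos: [0.5477, 0.1714, 0.231]
tool_rot: [0.431, 0.561, -0.428, 0.562]
force: [-0.2, -0.0, -0.2]
finger_gap: 1.002
```

arm_command:
  series:
    - [[0,0,0,-0.14],[0,0,0,-0.14],[0,0,0,-0.14],[0,0,0,-0.14],[0,0,0,-0.14],[0,0,0,-0.14],[0,0,0,0],[0,0,0,0]]

```text
t: 2.9
tcp_pos: [0.5451, 0.1662, 0.2311]
tool_rot: [0.166, 0.688, -0.166, 0.687]
force: [-0.2, 0.4, 0.3]
finger_gap: 0.998
```

Run:
```python
from h import *
from station import snapshot
import cv2,json
s=status.sense();im=snapshot('wrist')[:,:,::-1];cv2.imwrite('pics/w1.png',im)
json.dump({k:list(map(float,s[k])) for k in('tcp_pos','tool_rot')},open('s1.json','w'))
M=R.from_quat(s['tool_rot']).as_matrix();print(s['t'],s['tcp_pos'],M.round(3),s['q'].round(2) if hasattr(s['q'],'round') else s['q'])
```

```text
2.9 [0.54505747 0.1662359  0.23107373] [[-0.001  0.457  0.89 ]
 [-0.     0.89  -0.457]
 [-1.    -0.001 -0.001]] [ 0.1   0.45  1.57 -0.    1.12  0.57]
```

View pics/w1.png

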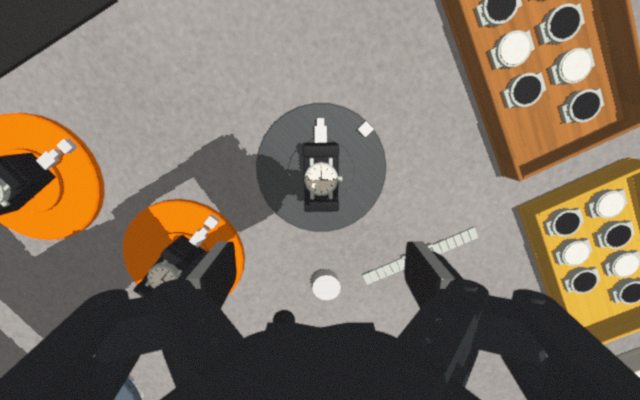

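The wrist view shows the target's disc centred at (321,167), the nose at (320,122–142), the index block at (366,129) and the watch at (321,178). The block lies almost along the tool's y axis.

Run:
```python
from h import *
import json
s=json.load(open('s1.json'));M=R.from_quat(s['tool_rot']).as_matrix()
ax=back('wrist',321,167,.012,s)
for u,v,z in((321,167,.012),(366,129,.022),(320,119,.026),(321,178,.066),(322,211,.056)):
    k=back('wrist',u,v,z,s);d=k-ax
    print(k.round(4),np.hypot(*d[:2]).round(4),np.degrees(np.arctan2(d[1],d[0])).round(1),(M.T@(k-s['tcp_pos'])*1000).round(1))
print(np.degrees(np.arctan2(M[1,1],M[0,1])))
```

```text
[0.5501 0.1744 0.012 ] 0.0 0.0 [219.1   9.7   0.9]
[0.6204 0.1922 0.022 ] 0.0725 14.2 [209.   57.6  55.3]
[0.5761 0.228  0.026 ] 0.0596 64.1 [205.   69.2  -0.4]
[0.5482 0.1711 0.066 ] 0.0038 -120.2 [165.1   5.9   0.7]
[0.5303 0.1335 0.056 ] 0.0454 -115.8 [175.1 -35.8   2. ]
62.822322881271994
```

arm_command:
  series:
    - [[30,4,1,0],[30,0,0,0],[30,0,0,0],[30,0,0,0],[30,0,0,0],[30,0,0,0],[22,0,0,0],[0,0,0,0],[0,0,0,0]]

```text
t: 3.85
tcp_pos: [0.5483, 0.1698, 0.0293]
tool_rot: [0.165, 0.688, -0.165, 0.687]
force: [-0.1, 0.4, 0.1]
finger_gap: 1.001
```

arm_command:
  series:
    - [[0,0,0,0],[0,0,0,0],[0,0,0,0],[0,0,0,0],[0,0,0,0],[0,0,0,0],[0,0,0,0],[0,0,0,0]]
  jaw: 0
  force: 50

```text
t: 4.65
tcp_pos: [0.5481, 0.1703, 0.0307]
tool_rot: [0.165, 0.687, -0.165, 0.688]
force: [-1.8, 0.6, 5.5]
finger_gap: 0.46
```

The opening of 39 mm matches the 40 mm block, so I have a grip. Now the turn.

arm_command:
  series:
    - [[0,0,0,0.09],[0,0,0,0.09],[0,0,0,0.09],[0,0,0,0.09],[0,0,0,0.09],[0,0,0,0.09],[0,0,0,0.09],[0,0,0,0.09],[0,0,0,0.09],[0,0,0,0]]

```text
t: 5.65
tcp_pos: [0.5486, 0.1698, 0.0307]
tool_rot: [0.423, 0.566, -0.423, 0.567]
force: [-1.8, -0.7, 4.9]
finger_gap: 0.46
```

arm_command:
  series:
    - [[0,0,0,0],[0,0,0,0]]

```text
t: 5.85
tcp_pos: [0.5485, 0.1698, 0.0307]
tool_rot: [0.423, 0.567, -0.422, 0.567]
force: [-0.3, -0.7, 4.4]
finger_gap: 0.46
```

Run:
```python
from h import *
from station import snapshot
import cv2
s=status.sense();im=snapshot('wrist')[:,:,::-1];cv2.imwrite('pics/w2.png',im)
M=R.from_quat(s['tool_rot']).as_matrix();print(s['t'],s['tcp_pos'],np.degrees(np.arctan2(M[1,1],M[0,1])),s['force'],s['ft_torque'],s['finger_gap'])
```

```text
5.85 [0.54854741 0.16978074 0.03067406] 16.585554353136622 [-0.30279629 -0.68218943  4.35041315] [-0.12410085  0.25201962 -0.09681217] 0.4599502799581994
```

View pics/w2.png

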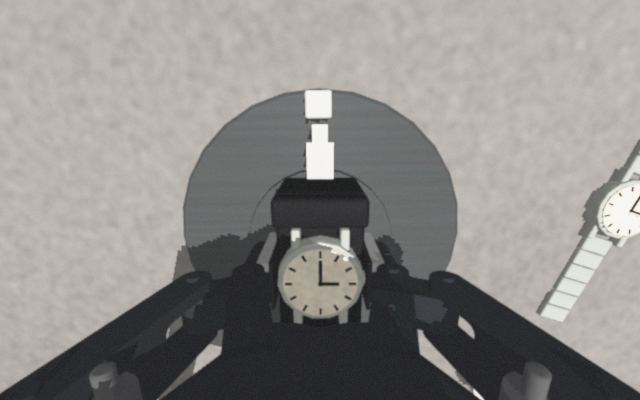

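The nose at (320,133) and the index block at (318,104) line up to within about 1°. I'll release it and back straight up.

arm_command:
  series:
    - [[0,0,0,0],[0,0,0,0],[0,0,0,0],[0,0,0,0],[0,0,0,0],[0,0,0,0],[0,0,0,0],[0,0,0,0]]
  jaw: 100

```text
t: 6.7
tcp_pos: [0.5482, 0.1699, 0.0293]
tool_rot: [0.423, 0.567, -0.423, 0.567]
force: [-1.0, 0.6, 1.1]
finger_gap: 0.999
```

arm_command:
  series:
    - [[-15,0,0,0],[-30,0,0,0],[-30,0,0,0],[-30,0,0,0],[-30,0,0,0],[-30,0,0,0],[-15,0,0,0],[0,0,0,0],[0,0,0,0],[0,0,0,0]]

```text
t: 7.7
tcp_pos: [0.5472, 0.1697, 0.2083]
tool_rot: [0.422, 0.568, -0.423, 0.566]
force: [-0.9, -0.1, -0.2]
finger_gap: 1.002
```

Run:
```python
from h import *
from station import snapshot
import cv2
s=status.sense();im=snapshot('wrist')[:,:,::-1];cv2.imwrite('pics/w3.png',im)
print(s['t'],s['tcp_pos'],s['force'],s['finger_gap'])
```

```text
7.7 [0.54718219 0.16972259 0.20833771] [-0.91506596 -0.09001296 -0.15829478] 1.001923432842145
```

View pics/w3.png

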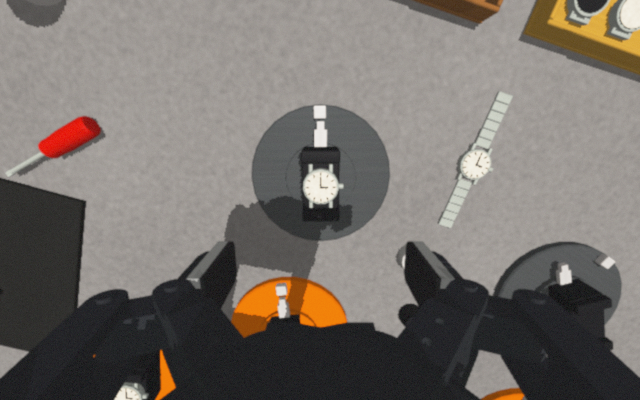

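After release, the nose at (320,128) and the index block at (320,112) are still in line, and the gripper is well clear.

```bash
python3 -c "
from station import ticket;print(ticket.sign_off())"
```

```text
the job is handed in; nothing more can be done
None
```

I turned the holder with the watch about 46° clockwise, so its nose now points at its index block, then let go and handed the job in at about 8 s of the 29 s allowed.

- **Alignment:** the last wrist picture, taken after release, shows the nose and the index block in line to within about 1–2°. The limit is 10°.
- **Arm clear:** the gripper is open, about 0.2 m above the bench, with under 1 N on the wrist.
- **Empty holder:** the arm never went near it, and it appears in its place at the edge of the last picture. I did not measure its nose position again.
- **Disagreement:** the axis measured from the top and wrist cameras differed by about 8 mm. I used a compromise, and the grip closed at 39 mm on the 40 mm block with only small forces. No check failed.

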